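Square up a board in the jig and trap it with the tail stop

ROBOT

A 6-joint arm with a two-finger parallel gripper is mounted at the origin on the work surface. World frame = base frame: x ahead of the robot, y to its left, z up, the work surface at z = 0. Lengths are in mm, angles in rad, forces in N, time in s.
With the tool pointing down it reaches from about 275 to 850 mm from the base axis. Payload 5.2 kg.
Tool frame: the origin (TCP) lies at the very end of the fingers, on their centre line; the grasp point (between the pads) lies 19 mm behind it; z points along the fingers, y is the line along which they close (so a half turn about z gives the same grasp; the last joint's range is limited). The gripper opens to 85 mm and grips with 20 to 120 N. Pads are 22 mm wide; open, the fingers measure 114 mm over their backs; the gripper's body (76 mm by 85 mm) begins 54 mm behind the grasp point. The pads swing forward as they close: fully open they stand 13 mm farther back than shut.
Start: joints at [-1.336, 0.259, 1.535, -0, 1.348, -0.203], TCP at [233.192, -498.123, 231.31] pointing down, gripper open.
Joint ranges: [-3.14, 3.14], [-0.91, 2.08], [0.19, 2.58], [-1.22, 4.36], [0.22, 2.71], [-3.12, 3.12]. Speed limits (rad/s): [2.57, 2.57, 3.14, 3.14, 3.14, 3.14].

INTERFACE

Orientations are given as a unit quaternion [x, y, z, w].
In Python, from workcell import ctrl gives the robot as it stands.
- The arm moves only by the tool carry_out, never from a script. Its argument "increments" is a list of rows, each an object of numbers: "rx", "ry", "rz": the turn, a rotation vector about the tool's x, y, z in rad; "tx", "ty", "tz": the shift along the tool's x, y, z in m; "claw": the opening, from 0 (shut) to 1 (fully open). In form: [{"rx": .., "ry": .., "rz": .., "tx": .., "ty": .., "tz": .., "claw": ..}, ...]. A call has 1 to 20 rows; each row shifts and turns the commanded pose from where the row before left it, along the tool's axes as they then stand; what a row does not reach is not made up. A row lasts 1/10 s, in which the tool goes at most 50 mm and 8.59 degrees, less where a joint would pass 70% of its speed; a pose out of reach is approached as far as the arm can. A call is refused whole if a number of a shift passes 0.05 or a number of a turn 0.15, either way. A call with a gripper value outside its range is refused whole. The fingers move at their own pace and stop on an object; "newtons" is the grip in N (left out, the last holds). Time passes only in rows, so rows that do not move let the fingers close. It gives the time, the measured TCP pose, the force, the opening and the grip force at its end, in the units of the state.
- ctrl.get_state(): the state, without advancing time (a new reading comes with each control period).
- ctrl.grab_frame(name): name is "scene" or "top" or "wrist"; returns the picture (420x560x3 uint8, blue, green, red); there is no depth.
- ctrl.camera_model(name): a dict with "fx", "fy", "cx", "cy" (pixels), "distortion" ([k1, k2, p1, p2, k3] as OpenCV has them; the pictures are not rectified), "view" (4x4, takes a point from world to camera coordinates). Camera axes: x right, y down, z forward; pixel columns grow to the right and rows downward; lengths in mm; the calibration is good to about 2 mm. A picture is of the moment at which its call begins: read the wrist's pose just before it. camera_model takes no time and is no camera call; for the wrist camera it gives the pose at the moment of the call.
- ctrl.sign_off(): hands the job in; it is judged then, once.
The state is a dict: "time": time; "joint_positions": joint angles; "dq": joint speeds; "joint_efforts": joint torques, N m; "tcp_pos": TCP position; "eef_rot": TCP orientation; "contact_force": force on the tool from outside, world axes, zero at the start; "torque": the same for the moment, N m; "opening": opening from 0.0 (shut) to 1.0 (fully open); "finger_force": force on a finger pad.
Only numpy, scipy, OpenCV 4.12 (cv2) and the standard library are available. Lean on these libraries where they do the work, as an engineer would, in place of code of your own. Each camera call takes 0.05 s, during which the arm holds its last target. There are 200 camera calls.

TASK

Push the dark wooden board along the table into the corner of the pale wooden squaring jig, and push the red tail stop along the fence up against the board, so that the board's long edge lies flush along the fence and it sits trapped, without gaps, between the fixed end stop and the red tail stop. Do it all by pushing with the fingertips or the outside of the fingers: do not pick up or tip the board, and leave everything else on the table where it is.

Things in the scene. Friction and masses are not known exactly. Their poses are not given: they have to be found in the camera images.
- jig: L-shaped jig of pale wood, fixed, 25 mm tall, no base plate. Origin: inside corner of fence and end stop, at table height. +x points into the fence (roughly away from the robot), +y along it to the end stop (roughly robot's left), z up. Fence: x 0 to 30 mm, y -360 to +30. End stop: x -110 to 0, y 0 to 30. The board belongs in x < 0, y < 0; home, its centre is at x -45, y -85 mm.
- board: dark brown wooden workpiece, loose, flat: 90 mm (x) by 170 mm (y) by 24 mm tall, about 0.25 kg. Origin: centre of its underside. Starts clear of the jig on the robot's side of the fence, between the two stops, turned up to 0.35 rad from the jig's axes; its +x long edge goes to the fence, its +y end to the end stop.
- tail (a joint): travel of the red tail stop along the fence, in m, growing towards the end stop (jig +y); 0 to 0.27. Its face towards the board is at jig y = -0.280 + this value. It slides stiffly (about 2.5 N) and stays where it is left. It reads about 0.110 when the board is home and trapped.
- tail_face (a point): centre of the tail stop's face that meets the board: jig x -47 mm, 19 mm above the table. The red block spans jig x -92 to -2 mm, 2 to 36 mm above the table, and reaches 30 mm back from this face (jig -y); its flat back is there to be pushed. A red flange 28 to 36 mm above the table runs over the fence to jig x +32 mm.
- bottle: plain steel drinking bottle, 68 mm across, 240 mm tall; loose bystander, to be left alone. Origin: centre of its underside.
- tumbler: steel tumbler with blue lid, 74 mm across, 172 mm tall; loose bystander, to be left alone. Origin: centre of its underside.
- glue: yellow glue bottle with orange cap, 54 mm across, 150 mm tall; loose bystander, to be left alone. Origin: centre of its underside.
- tape: roll of cream masking tape lying flat, 100 mm across, 24 mm tall; loose bystander, to be left alone. Origin: centre of its underside.
- pig: pink toy pig, about 80 mm long, 51 mm tall; loose bystander, to be left alone. Origin: centre of its underside.
- cow: black toy cow with white head, about 80 mm long, 51 mm tall; loose bystander, to be left alone. Origin: centre of its underside.
- offcut: pale wood offcut, 50 x 90 x 22 mm tall (not the workpiece); loose bystander, to be left alone. Origin: centre of its underside.
Mind the look-alikes: they are no part of the job. Of the things that look like the board, the larger one is meant.

How it is judged (in metres and radians):
At the end, for the whole second after the job is handed in: The board lies flat and still in the jig's corner: long edge within 3 mm of the fence and parallel to it within 0.03 rad, end within 3 mm of the end stop, and the red tail stop's face within 4.5 mm of where it meets the home board (x of board in the frame of jig between -0.048 and -0.041 m and y of board in the frame of jig between -0.088 and -0.081 m and angle between the x axis of board and the x axis of jig, either way round below 0.03 rad and y of tail_face in the frame of jig between -0.1745 and -0.166 m and height (world z) of board below 0.003 m and angle between board's own z axis and vertical below 0.03 rad and linear speed of board below 0.01 m/s); the robot touches nothing.
It fails at once if the board is lifted off the table (more than 10 mm) or tipped (height (world z) of board above 0.01 m or angle between board's own z axis and vertical above 0.2 rad).
It fails at once if another thing on the table is moved more than 20 mm (distance of any of bottle, tumbler, glue, tape, pig, cow, offcut from where it was at the start of the episode above 0.02 m).
It fails at once if another thing on the table is tipped over (angle between any of bottle, tumbler, glue, tape, pig, cow, offcut's own z axis and vertical above 0.4 rad).
It also fails if it takes over 54 s, if anything falls off the work surface, if the arm or the gripper's body presses on something with over 40 N, if the wrist force passes 120 N, or if a joint passes its speed limit or range.

## Working session

There is one attempt and no reset: what is moved stays moved. The work goes in short steps, Python scripts to look and compute and a tool call to move; the robot and the scene stay as the last step left them, time stands still between calls to the robot, and variables do not carry over. Pictures are saved under pics/ and viewed, at most 10 in all, crops included, and the job is handed in when it is done.

Besides the shell and the picture viewer there is one more tool, called after "Emit:" by a JSON object that holds its "name" and its "arguments", one argument or row to a line. carry_out: Moves the arm, as the interface text tells. Its arguments: {"type":"object","properties":{"increments":{"type":"array","items":{"type":"object","properties":{"rx":{"type":"number"},"ry":{"type":"number"},"rz":{"type":"number"},"tx":{"type":"number"},"ty":{"type":"number"},"tz":{"type":"number"},"claw":{"type":"number"}}}},"newtons":{"type":"number"}},"required":["increments"]}

```bash
mkdir -p pics
cat > h.py <<'E'
import numpy as np, cv2
from workcell import ctrl
def cast(name,px,z,cm=None):
    m=cm or ctrl.camera_model(name)
    K=np.array([[m['fx'],0,m['cx']],[0,m['fy'],m['cy']],[0,0,1.]])
    u=cv2.undistortPoints(np.array(px,float).reshape(-1,1,2),K,np.array(m['distortion'],float)).reshape(-1,2)
    V=np.array(m['view'],float);R=V[:3,:3];c=-R.T@V[:3,3]
    d=np.c_[u,np.ones(len(u))]@R
    return c+d*((z-c[2])/d[:,2])[:,None]
E
python3 - <<'E'
from h import *
for n in('top','scene'): cv2.imwrite(f'pics/{n}0.png',ctrl.grab_frame(n))
s=ctrl.get_state();print(s['tcp_pos'],s['eef_rot'],s['time'])
for n in('top','scene'):print(cast(n,[[280,210],[0,0],[559,419]],0))
E
```

```text
[ 233.0815969  -497.65770465  230.56830288] [ 9.76140843e-01  2.17136799e-01 -1.65468953e-05 -8.15838129e-04] 0.1
[[ 568.53720589  -23.72544685    0.        ]
 [1184.68635147  764.03258786    0.        ]
 [  12.80424189 -734.05219157    0.        ]]
[[  573.28064059   -38.44580506     0.        ]
 [ -284.50812553 -1460.98997645     0.        ]
 [  954.03410712   594.05134996     0.        ]]
```

View pics/top0.png

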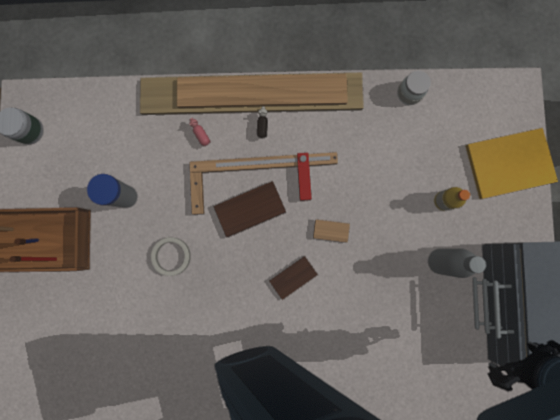

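View pics/scene0.png

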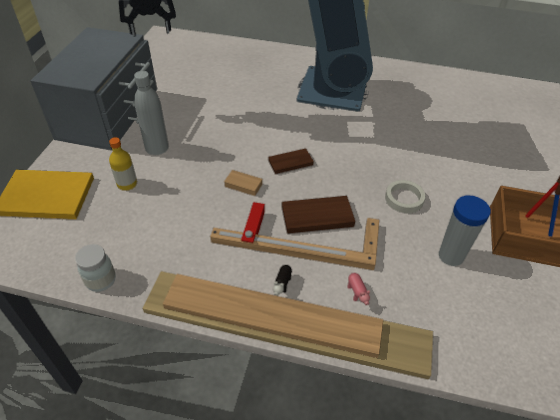

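Top view: jig corner near (203,170), board at (250,209), red tail at (304,177), offcut at (331,231), small decoy at (293,277), tape at (169,257). I'll measure these next.

Run:
```python
from h import *
im=cv2.imread('pics/top0.png');hsv=cv2.cvtColor(im,cv2.COLOR_BGR2HSV)
roi=np.zeros(im.shape[:2],np.uint8);roi[140:310,130:365]=255
def rects(mask,z,nm,amin=150):
    mask=cv2.morphologyEx(mask&roi,cv2.MORPH_OPEN,np.ones((2,2)))
    for c in cv2.findContours(mask,cv2.RETR_EXTERNAL,cv2.CHAIN_APPROX_NONE)[0]:
        if cv2.contourArea(c)<amin: continue
        p=cast('top',c.reshape(-1,2),z)[:,:2].astype(np.float32)
        r=cv2.minAreaRect(p);print(nm,np.round(r[0]),np.round(r[1]),round(r[2],1),np.round(cv2.boxPoints(r)).tolist())
print(hsv[[209,165,231,178,277],[250,250,331,304,293]])
H,S,V=cv2.split(hsv)
rects(((V<75)&(S>70)).astype(np.uint8)*255,24,'dark')
rects((((H<6)|(H>172))&(S>150)&(V>90)).astype(np.uint8)*255,36,'red',50)
w=((H>8)&(H<22)&(S>75)&(V>95)).astype(np.uint8)*255
rects(w,25,'pale')
cv2.imwrite('pics/m.png',w)
# edges of fence: column scans
for x in range(215,300,12): 
    r=np.where(w[140:185,x]>0)[0]+140; print(x,r.min(),r.max(),end='; ')
for y in range(176,212,6):
    r=np.where(w[y,180:212]>0)[0]+180; print('y',y,r.min(),r.max(),end='; ')
```

```text
[[  9 104  66]
 [ 15  78 134]
 [ 15  99 129]
 [  1 164 126]
 [  8  84  61]]
dark [390. -56.] [ 56. 109.] 33.9 [[337.0, -27.0], [397.0, -117.0], [444.0, -86.0], [383.0, 4.0]]
dark [569.  54.] [ 86. 166.] 22.1 [[498.0, 115.0], [561.0, -39.0], [641.0, -7.0], [578.0, 147.0]]
red [640. -90.] [100.  27.] 2.1 [[590.0, -79.0], [591.0, -105.0], [691.0, -101.0], [690.0, -75.0]]
pale [ 508. -157.] [87. 48.] 81.1 [[478.0, -197.0], [525.0, -204.0], [539.0, -118.0], [492.0, -110.0]]
pale [634.  68.] [137. 277.] 2.6 [[559.0, 204.0], [571.0, -73.0], [709.0, -67.0], [696.0, 210.0]]
215 161 170; 227 160 169; 239 159 168; 251 158 168; 263 157 167; 275 156 166; 287 156 165; Traceback (most recent call last):
  File "<stdin>", line 19, in <module>
    return umr_minimum(a, axis, None, out, keepdims, initial, where)
ValueError: zero-size array to reduction operation minimum which has no identity
```

Emit:
{"name": "carry_out", "arguments": {
  "increments": [
    {"rz": 0.098,"claw": 0.7},
    {"rz": 0.098,"claw": 0.7},
    {"rz": 0.098,"claw": 0.7},
    {"rz": 0.098,"claw": 0.7},
    {"tx": 0.018,"ty": -0.038},
    {"tx": 0.018,"ty": -0.038},
    {"tx": 0.018,"ty": -0.038},
    {"tx": 0.018,"ty": -0.038},
    {"tx": 0.018,"ty": -0.038},
    {"tx": 0.018,"ty": -0.038},
    {"tx": 0.018,"ty": -0.038},
    {"tx": 0.018,"ty": -0.038},
    {"tx": 0.018,"ty": -0.038},
    {"tx": 0.018,"ty": -0.038},
    {"tx": 0.018,"ty": -0.038},
    {"tx": 0.018,"ty": -0.038},
    {"tx": 0.018,"ty": -0.038},
    {"tx": 0.018,"ty": -0.038}
  ]
}}

```text
$.increments[0]: bad value
```

Run:
```python
from h import *
s=ctrl.get_state();m=ctrl.camera_model('wrist');cv2.imwrite('pics/w1.png',ctrl.grab_frame('wrist'))
np.save('w1.npy',m,allow_pickle=True)
print(s['tcp_pos'],s['eef_rot'],s['time'],s['opening'],s['contact_force'])
```

```text
[ 233.0815969  -497.65770465  230.56830288] [ 9.76140843e-01  2.17136799e-01 -1.65468953e-05 -8.15838129e-04] 0.1 1.000893405769478 [-0.07158813  0.31524866 -0.19285188]
```

View pics/w1.png

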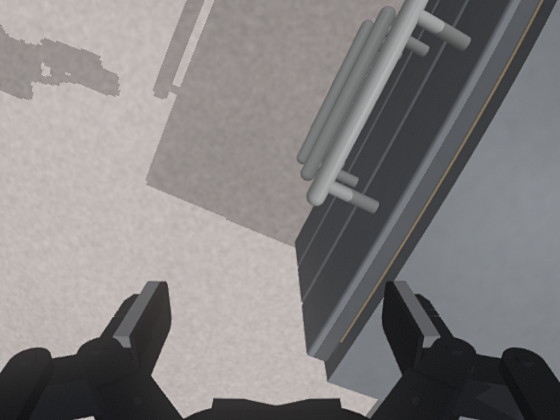

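The wrist view shows the grey cabinet right beside the fingers, so I'll move away before turning. The call was refused, probably because every row needs all the keys.

Emit:
{"name": "carry_out", "arguments": {
  "increments": [
    {"rx": 0,"ry": 0,"rz": 0,"tx": 0,"ty": -0.05,"tz": 0,"claw": 0.7},
    {"rx": 0,"ry": 0,"rz": 0,"tx": 0,"ty": -0.05,"tz": 0,"claw": 0.7},
    {"rx": 0,"ry": 0,"rz": 0,"tx": 0,"ty": -0.05,"tz": 0,"claw": 0.7},
    {"rx": 0,"ry": 0,"rz": 0.098,"tx": 0,"ty": 0,"tz": 0,"claw": 0.7},
    {"rx": 0,"ry": 0,"rz": 0.098,"tx": 0,"ty": 0,"tz": 0,"claw": 0.7},
    {"rx": 0,"ry": 0,"rz": 0.098,"tx": 0,"ty": 0,"tz": 0,"claw": 0.7},
    {"rx": 0,"ry": 0,"rz": 0.098,"tx": 0,"ty": 0,"tz": 0,"claw": 0.7},
    {"rx": 0,"ry": 0,"rz": 0,"tx": 0.026,"ty": -0.033,"tz": 0,"claw": 0.7},
    {"rx": 0,"ry": 0,"rz": 0,"tx": 0.026,"ty": -0.033,"tz": 0,"claw": 0.7},
    {"rx": 0,"ry": 0,"rz": 0,"tx": 0.026,"ty": -0.033,"tz": 0,"claw": 0.7},
    {"rx": 0,"ry": 0,"rz": 0,"tx": 0.026,"ty": -0.033,"tz": 0,"claw": 0.7},
    {"rx": 0,"ry": 0,"rz": 0,"tx": 0.026,"ty": -0.033,"tz": 0,"claw": 0.7},
    {"rx": 0,"ry": 0,"rz": 0,"tx": 0.026,"ty": -0.033,"tz": 0,"claw": 0.7},
    {"rx": 0,"ry": 0,"rz": 0,"tx": 0.026,"ty": -0.033,"tz": 0,"claw": 0.7},
    {"rx": 0,"ry": 0,"rz": 0,"tx": 0.026,"ty": -0.033,"tz": 0,"claw": 0.7},
    {"rx": 0,"ry": 0,"rz": 0,"tx": 0.026,"ty": -0.033,"tz": 0,"claw": 0.7},
    {"rx": 0,"ry": 0,"rz": 0,"tx": 0.026,"ty": -0.033,"tz": 0,"claw": 0.7},
    {"rx": 0,"ry": 0,"rz": 0,"tx": 0.026,"ty": -0.033,"tz": 0,"claw": 0.7},
    {"rx": 0,"ry": 0,"rz": 0,"tx": 0.026,"ty": -0.033,"tz": 0,"claw": 0.7}
  ]
}}

```text
time: 2.05
tcp_pos: [463.7, 49.4, 231.2]
eef_rot: [1.0, 0.023, -0.0, 0.0]
contact_force: [1.1, -0.3, -0.0]
opening: 0.7
finger_force: 0.0
```

```bash
cat >> h.py <<'E'
def wrist(fn):
    m=ctrl.camera_model('wrist');im=ctrl.grab_frame('wrist');cv2.imwrite(fn,im)
    return im,m
E
python3 - <<'E'
from h import *
im,m=wrist('pics/w2.png');np.save('w2.npy',m,allow_pickle=True)
E
```

```text
(no output)
```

View pics/w2.png

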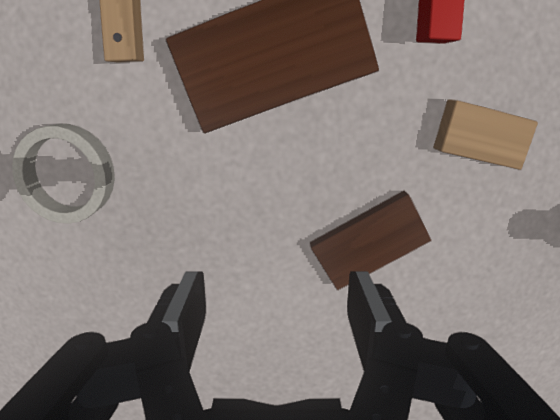

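Wrist view: board corners at (204,132), (167,40), (378,71); end-stop tip at (143,61); red block corners at (417,40) and (460,43); decoy's nearest corner at (311,241). Now a check against the top-camera estimate.

Run:
```python
from h import *
m=np.load('w2.npy',allow_pickle=True).item()
a=np.radians(2.65);R=np.array([[np.cos(a),-np.sin(a)],[np.sin(a),np.cos(a)]]);o=np.array([667.4,178.6])
def p(n,px,z):
    w=cast('wrist',px,z,m)[:,:2];print(n,np.round(w).tolist(),np.round((w-o)@R).tolist())
p('board',[[204,132],[167,40],[378,71]],24)
p('endstop tip',[[143,61],[104,62],[143,10],[137,10]],25)
p('red',[[417,40],[460,43],[423,5]],36)
p('decoy',[[311,241],[405,192],[430,240],[338,289]],22)
p('offcut',[[447,100],[537,121]],22)
```

```text
board [[499.0, 117.0], [579.0, 149.0], [561.0, -37.0]] [[-171.0, -54.0], [-90.0, -25.0], [-117.0, -211.0]]
endstop tip [[560.0, 171.0], [559.0, 207.0], [603.0, 170.0], [603.0, 175.0]] [[-107.0, -3.0], [-107.0, 33.0], [-65.0, -6.0], [-64.0, -1.0]]
red [[588.0, -65.0], [589.0, -103.0], [617.0, -67.0]] [[-91.0, -240.0], [-91.0, -278.0], [-62.0, -243.0]]
decoy [[394.0, 10.0], [450.0, -78.0], [400.0, -113.0], [340.0, -23.0]] [[-280.0, -155.0], [-229.0, -246.0], [-280.0, -279.0], [-336.0, -186.0]]
offcut [[540.0, -105.0], [528.0, -201.0]] [[-140.0, -278.0], [-157.0, -373.0]]
```

Emit:
{"name": "carry_out", "arguments": {
  "increments": [
    {"rx": 0,"ry": 0,"rz": 0,"tx": 0,"ty": 0,"tz": 0.045,"claw": 0.7},
    {"rx": 0,"ry": 0,"rz": 0,"tx": 0,"ty": 0,"tz": 0.045,"claw": 0.7},
    {"rx": 0,"ry": 0,"rz": 0,"tx": 0,"ty": 0,"tz": 0.045,"claw": 0.7},
    {"rx": 0,"ry": 0,"rz": 0,"tx": 0,"ty": 0,"tz": 0.045,"claw": 0.7},
    {"rx": 0,"ry": 0,"rz": 0,"tx": 0,"ty": 0,"tz": 0.03,"claw": 0.7},
    {"rx": 0,"ry": 0,"rz": 0,"tx": 0,"ty": 0,"tz": 0.015,"claw": 0.7},
    {"rx": 0,"ry": 0,"rz": 0,"tx": 0,"ty": 0,"tz": 0.001,"claw": 0.7},
    {"rx": 0,"ry": 0,"rz": 0,"tx": 0.02,"ty": 0,"tz": 0,"claw": 0.7},
    {"rx": 0,"ry": 0,"rz": 0,"tx": 0.01,"ty": 0,"tz": 0,"claw": 0.7},
    {"rx": 0,"ry": 0,"rz": 0,"tx": 0.01,"ty": 0,"tz": 0,"claw": 0.7},
    {"rx": 0,"ry": 0,"rz": 0,"tx": 0.01,"ty": 0,"tz": 0,"claw": 0.7},
    {"rx": 0,"ry": 0,"rz": 0,"tx": 0.01,"ty": 0,"tz": 0,"claw": 0.7},
    {"rx": 0,"ry": 0,"rz": 0,"tx": 0.01,"ty": 0,"tz": 0,"claw": 0.7},
    {"rx": 0,"ry": 0,"rz": 0,"tx": 0,"ty": 0,"tz": 0,"claw": 0.7}
  ]
}}

```text
time: 3.5
tcp_pos: [535.2, 50.6, 5.6]
eef_rot: [1.0, 0.023, 0.001, 0.0]
contact_force: [-0.2, -0.4, 0.2]
opening: 0.697
finger_force: 0.0
```

```bash
cat >> h.py <<'E'
a=np.radians(2.65);R=np.array([[np.cos(a),-np.sin(a)],[np.sin(a),np.cos(a)]]);o=np.array([667.4,178.6])
def look():
    s=ctrl.get_state();im=ctrl.grab_frame('top');t=np.array(s['tcp_pos'])
    print('t',s['time'],'tcp jig',np.round((t[:2]-o)@R,1),round(t[2],1),'F',np.round(s['contact_force'],1))
    H,S,V=cv2.split(cv2.cvtColor(im,cv2.COLOR_BGR2HSV))
    roi=np.zeros(H.shape,np.uint8);roi[150:310,180:365]=255
    for n,k,z in(('dark',(V<75)&(S>70),24),('red',((H<6)|(H>172))&(S>150)&(V>90),36)):
        k=cv2.morphologyEx(k.astype(np.uint8)*255&roi,cv2.MORPH_OPEN,np.ones((2,2)))
        for c in cv2.findContours(k,0,1)[0]:
            if cv2.contourArea(c)>150:
                r=cv2.minAreaRect(((cast('top',c.reshape(-1,2),z)[:,:2]-o)@R).astype(np.float32))
                print(n,'jig',np.round(r[0],1),np.round(r[1]),round(r[2],1))
    return im
E
python3 -c "
from h import *
cv2.imwrite('pics/t2.png',cv2.resize(look()[130:330,130:370],None,fx=2.5,fy=2.5))"
```

```text
t 3.5 tcp jig [-138.  -121.7] 5.6 F [-0.2 -0.4  0.2]
dark jig [-287.5 -221.1] [ 54. 108.] 31.2
dark jig [ -74.  -139.8] [ 85. 139.] 9.4
red jig [ -39.5 -266.8] [ 27. 100.] 89.2
```

View pics/t2.png

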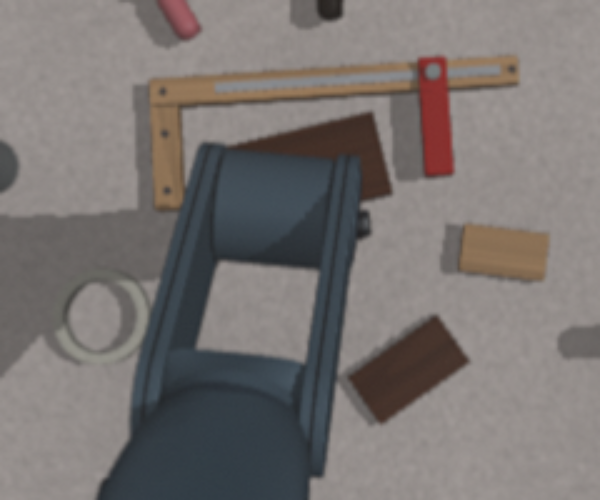

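The board is being pushed and turning towards the fence (its right end is at about (380,155) in the crop). I'll keep going, more slowly.

Emit:
{"name": "carry_out", "arguments": {
  "increments": [
    {"rx": 0,"ry": 0,"rz": 0,"tx": 0.006,"ty": 0,"tz": 0,"claw": 0.7},
    {"rx": 0,"ry": 0,"rz": 0,"tx": 0.006,"ty": 0,"tz": 0,"claw": 0.7},
    {"rx": 0,"ry": 0,"rz": 0,"tx": 0.006,"ty": 0,"tz": 0,"claw": 0.7},
    {"rx": 0,"ry": 0,"rz": 0,"tx": 0.006,"ty": 0,"tz": 0,"claw": 0.7},
    {"rx": 0,"ry": 0,"rz": 0,"tx": 0.004,"ty": 0,"tz": 0,"claw": 0.7},
    {"rx": 0,"ry": 0,"rz": 0,"tx": 0.003,"ty": 0,"tz": 0,"claw": 0.7},
    {"rx": 0,"ry": 0,"rz": 0,"tx": 0,"ty": 0,"tz": 0,"claw": 0.7}
  ]
}}

```text
time: 4.25
tcp_pos: [564.7, 52.2, 5.4]
eef_rot: [1.0, 0.023, 0.0, 0.0]
contact_force: [-0.6, -0.2, -0.2]
opening: 0.699
finger_force: 0.0
```

```bash
python3 -c "
from h import *
look()"
```

```text
t 4.25 tcp jig [-108.4 -121.6] 5.4 F [-0.6 -0.2 -0.2]
dark jig [-287.5 -221.1] [ 54. 108.] 31.1
dark jig [ -53.7 -168.4] [84. 97.] 0.1
red jig [ -39.5 -266.9] [ 27. 100.] 89.4
```

Emit:
{"name": "carry_out", "arguments": {
  "increments": [
    {"rx": 0,"ry": 0,"rz": 0,"tx": 0.003,"ty": 0,"tz": 0,"claw": 0.7},
    {"rx": 0,"ry": 0,"rz": 0,"tx": 0.002,"ty": 0,"tz": 0,"claw": 0.7},
    {"rx": 0,"ry": 0,"rz": 0,"tx": 0.001,"ty": 0,"tz": 0,"claw": 0.7},
    {"rx": 0,"ry": 0,"rz": 0,"tx": 0.001,"ty": 0,"tz": 0,"claw": 0.7},
    {"rx": 0,"ry": 0,"rz": 0,"tx": 0,"ty": 0,"tz": 0,"claw": 0.7}
  ]
}}

```text
time: 4.8
tcp_pos: [571.1, 52.5, 5.3]
eef_rot: [1.0, 0.023, 0.0, 0.0]
contact_force: [-2.0, 0.1, -0.5]
opening: 0.705
finger_force: 0.7
```

```bash
python3 -c "
from h import *
look()"
```

```text
t 4.8 tcp jig [-102.  -121.5] 5.3 F [-2.   0.1 -0.5]
dark jig [-287.5 -221.1] [ 54. 108.] 31.1
dark jig [ -48.6 -202.9] [34. 87.] 86.3
red jig [ -39.5 -267. ] [ 27. 100.] 89.6
```

Emit:
{"name": "carry_out", "arguments": {
  "increments": [
    {"rx": 0,"ry": 0,"rz": 0,"tx": 0.001,"ty": 0,"tz": 0,"claw": 0.7},
    {"rx": 0,"ry": 0,"rz": 0,"tx": 0.001,"ty": 0,"tz": 0,"claw": 0.7},
    {"rx": 0,"ry": 0,"rz": 0,"tx": 0,"ty": 0,"tz": 0,"claw": 0.7}
  ]
}}

```text
time: 5.15
tcp_pos: [573.3, 52.6, 5.3]
eef_rot: [1.0, 0.023, 0.0, 0.0]
contact_force: [-1.2, -0.6, -0.5]
opening: 0.702
finger_force: 0.5
```

Emit:
{"name": "carry_out", "arguments": {
  "increments": [
    {"rx": 0,"ry": 0,"rz": 0,"tx": 0.001,"ty": 0,"tz": 0,"claw": 0.7},
    {"rx": 0,"ry": 0,"rz": 0,"tx": 0.001,"ty": 0,"tz": 0,"claw": 0.7},
    {"rx": 0,"ry": 0,"rz": 0,"tx": 0,"ty": 0,"tz": 0,"claw": 0.7}
  ]
}}

```text
time: 5.45
tcp_pos: [575.3, 52.7, 5.3]
eef_rot: [1.0, 0.023, 0.0, -0.0]
contact_force: [-0.9, -0.4, 0.1]
opening: 0.695
finger_force: 0.5
```

Emit:
{"name": "carry_out", "arguments": {
  "increments": [
    {"rx": 0,"ry": 0,"rz": 0,"tx": 0.001,"ty": 0,"tz": 0,"claw": 0.7},
    {"rx": 0,"ry": 0,"rz": 0,"tx": 0.001,"ty": 0,"tz": 0,"claw": 0.7},
    {"rx": 0,"ry": 0,"rz": 0,"tx": 0,"ty": 0,"tz": 0,"claw": 0.7}
  ]
}}

```text
time: 5.75
tcp_pos: [576.2, 52.9, 5.2]
eef_rot: [1.0, 0.023, -0.001, -0.0]
contact_force: [-5.3, 0.1, 3.1]
opening: 0.702
finger_force: 2.5
```

Emit:
{"name": "carry_out", "arguments": {
  "increments": [
    {"rx": 0,"ry": 0,"rz": 0,"tx": 0.001,"ty": 0,"tz": 0,"claw": 0.7},
    {"rx": 0,"ry": 0,"rz": 0,"tx": 0.001,"ty": 0,"tz": 0,"claw": 0.7},
    {"rx": 0,"ry": 0,"rz": 0,"tx": 0,"ty": 0,"tz": 0,"claw": 0.7}
  ]
}}

```text
time: 6.05
tcp_pos: [576.3, 52.9, 5.0]
eef_rot: [1.0, 0.023, -0.003, -0.0]
contact_force: [-10.7, -1.4, 8.0]
opening: 0.702
finger_force: 5.0
```

Emit:
{"name": "carry_out", "arguments": {
  "increments": [
    {"rx": 0,"ry": 0,"rz": 0,"tx": -0.01,"ty": 0,"tz": 0,"claw": 0.7},
    {"rx": 0,"ry": 0,"rz": 0,"tx": -0.02,"ty": 0,"tz": 0,"claw": 0.7},
    {"rx": 0,"ry": 0,"rz": 0,"tx": 0,"ty": 0,"tz": -0.04,"claw": 0.0},
    {"rx": 0,"ry": 0,"rz": 0,"tx": 0,"ty": 0,"tz": -0.04,"claw": 0.0},
    {"rx": 0,"ry": 0,"rz": 0,"tx": 0.015,"ty": 0.04,"tz": 0,"claw": 0.0},
    {"rx": 0,"ry": 0,"rz": 0,"tx": 0.015,"ty": 0.04,"tz": 0,"claw": 0.0},
    {"rx": 0,"ry": 0,"rz": 0,"tx": 0.015,"ty": 0.04,"tz": 0,"claw": 0.0},
    {"rx": 0,"ry": 0,"rz": 0,"tx": 0.015,"ty": 0.04,"tz": 0,"claw": 0.0},
    {"rx": 0,"ry": 0,"rz": 0,"tx": 0.015,"ty": 0.04,"tz": 0,"claw": 0.0},
    {"rx": 0,"ry": 0,"rz": 0,"tx": 0,"ty": 0,"tz": 0,"claw": 0.0}
  ]
}}

```text
time: 7.05
tcp_pos: [636.0, -151.1, 85.7]
eef_rot: [1.0, 0.021, 0.003, 0.002]
contact_force: [0.1, 0.5, -0.7]
opening: -0.003
finger_force: 0.0
```

```bash
python3 -c "
from h import *
im=look();wrist('pics/w3.png')
cv2.imwrite('pics/t3.png',cv2.resize(im[130:330,130:370],None,fx=2.5,fy=2.5))"
```

```text
t 7.05 tcp jig [ -46.6 -327.9] 85.7 F [ 0.1  0.5 -0.7]
dark jig [ -43.7 -134.9] [165.  86.] 89.6
```

View pics/t3.png

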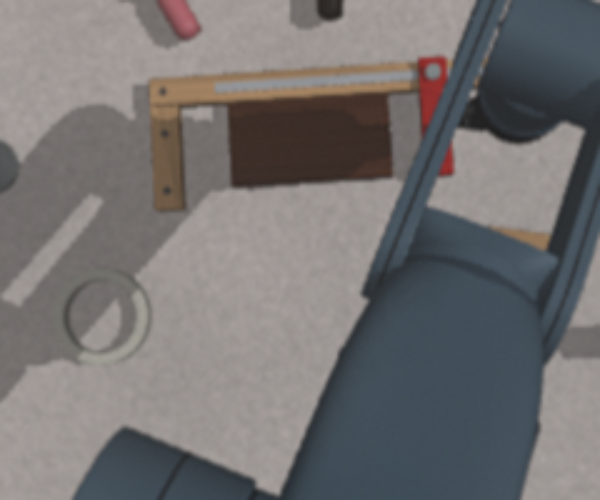

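The board is flush along the fence, with about 50 mm to go in y. Next I'll go down behind the tail stop and push.

Emit:
{"name": "carry_out", "arguments": {
  "increments": [
    {"rx": 0,"ry": 0,"rz": 0,"tx": 0,"ty": 0,"tz": 0.03,"claw": 0},
    {"rx": 0,"ry": 0,"rz": 0,"tx": 0,"ty": 0,"tz": 0.03,"claw": 0},
    {"rx": 0,"ry": 0,"rz": 0,"tx": 0,"ty": 0,"tz": 0.01,"claw": 0},
    {"rx": 0,"ry": 0,"rz": 0,"tx": 0,"ty": -0.012,"tz": 0,"claw": 0},
    {"rx": 0,"ry": 0,"rz": 0,"tx": 0,"ty": -0.008,"tz": 0,"claw": 0},
    {"rx": 0,"ry": 0,"rz": 0,"tx": 0,"ty": -0.005,"tz": 0,"claw": 0},
    {"rx": 0,"ry": 0,"rz": 0,"tx": 0,"ty": -0.005,"tz": 0,"claw": 0},
    {"rx": 0,"ry": 0,"rz": 0,"tx": 0,"ty": -0.005,"tz": 0,"claw": 0},
    {"rx": 0,"ry": 0,"rz": 0,"tx": 0,"ty": -0.005,"tz": 0,"claw": 0}
  ]
}}

```text
time: 8.05
tcp_pos: [632.3, -105.2, 16.5]
eef_rot: [1.0, 0.023, 0.001, 0.001]
contact_force: [1.0, -3.1, 2.1]
opening: -0.001
finger_force: 1.3
```

Emit:
{"name": "carry_out", "arguments": {
  "increments": [
    {"rx": 0,"ry": 0,"rz": 0,"tx": 0,"ty": -0.006,"tz": 0,"claw": 0},
    {"rx": 0,"ry": 0,"rz": 0,"tx": 0,"ty": -0.006,"tz": 0,"claw": 0},
    {"rx": 0,"ry": 0,"rz": 0,"tx": 0,"ty": -0.006,"tz": 0,"claw": 0},
    {"rx": 0,"ry": 0,"rz": 0,"tx": 0,"ty": -0.006,"tz": 0,"claw": 0},
    {"rx": 0,"ry": 0,"rz": 0,"tx": 0,"ty": -0.006,"tz": 0,"claw": 0},
    {"rx": 0,"ry": 0,"rz": 0,"tx": 0,"ty": -0.006,"tz": 0,"claw": 0},
    {"rx": 0,"ry": 0,"rz": 0,"tx": 0,"ty": -0.006,"tz": 0,"claw": 0},
    {"rx": 0,"ry": 0,"rz": 0,"tx": 0,"ty": -0.006,"tz": 0,"claw": 0},
    {"rx": 0,"ry": 0,"rz": 0,"tx": 0,"ty": -0.006,"tz": 0,"claw": 0},
    {"rx": 0,"ry": 0,"rz": 0,"tx": 0,"ty": 0,"tz": 0,"claw": 0}
  ]
}}

```text
time: 9.05
tcp_pos: [628.4, -49.5, 15.1]
eef_rot: [1.0, 0.023, -0.0, -0.001]
contact_force: [-0.1, 0.4, 0.5]
opening: 0.001
finger_force: 0.2
```

```bash
python3 -c "
from h import *
im=look()
cv2.imwrite('pics/t4.png',cv2.resize(im[130:330,130:370],None,fx=2.5,fy=2.5))"
```

```text
t 9.05 tcp jig [ -49.5 -226.1] 15.1 F [-0.1  0.4  0.5]
dark jig [-43.5 -76. ] [115.  85.] 89.9
```

View pics/t4.png

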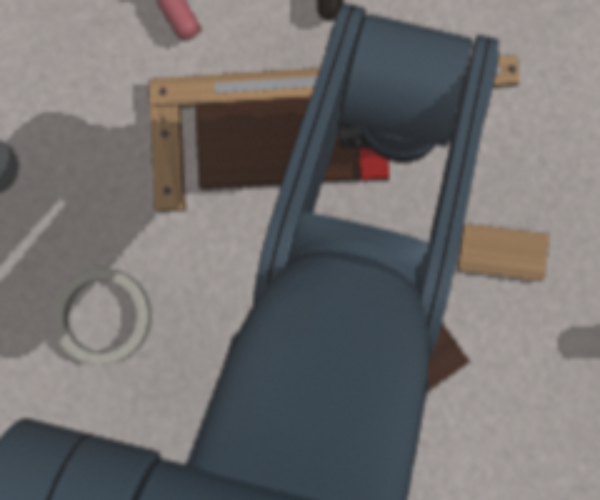

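The board is sliding flush along the fence with the tail behind it. The gap to the end stop (crop x 183 to 197) is about 15 mm.

Emit:
{"name": "carry_out", "arguments": {
  "increments": [
    {"rx": 0,"ry": 0,"rz": 0,"tx": 0,"ty": -0.004,"tz": 0,"claw": 0},
    {"rx": 0,"ry": 0,"rz": 0,"tx": 0,"ty": -0.003,"tz": 0,"claw": 0},
    {"rx": 0,"ry": 0,"rz": 0,"tx": 0,"ty": -0.002,"tz": 0,"claw": 0},
    {"rx": 0,"ry": 0,"rz": 0,"tx": 0,"ty": -0.002,"tz": 0,"claw": 0},
    {"rx": 0,"ry": 0,"rz": 0,"tx": 0,"ty": 0,"tz": 0,"claw": 0}
  ]
}}

```text
time: 9.6
tcp_pos: [627.6, -39.5, 14.9]
eef_rot: [1.0, 0.023, -0.001, -0.0]
contact_force: [-1.1, -2.5, -0.5]
opening: 0.003
finger_force: 1.1
```

Emit:
{"name": "carry_out", "arguments": {
  "increments": [
    {"rx": 0,"ry": 0,"rz": 0,"tx": 0,"ty": -0.001,"tz": 0,"claw": 0},
    {"rx": 0,"ry": 0,"rz": 0,"tx": 0,"ty": -0.001,"tz": 0,"claw": 0},
    {"rx": 0,"ry": 0,"rz": 0,"tx": 0,"ty": -0.001,"tz": 0,"claw": 0},
    {"rx": 0,"ry": 0,"rz": 0,"tx": 0,"ty": 0,"tz": 0,"claw": 0}
  ]
}}

```text
time: 10.0
tcp_pos: [628.1, -36.8, 15.2]
eef_rot: [1.0, 0.023, -0.0, -0.0]
contact_force: [-0.8, -3.4, -1.0]
opening: -0.001
finger_force: 1.5
```

Emit:
{"name": "carry_out", "arguments": {
  "increments": [
    {"rx": 0,"ry": 0,"rz": 0,"tx": 0,"ty": -0.001,"tz": 0,"claw": 0},
    {"rx": 0,"ry": 0,"rz": 0,"tx": 0,"ty": -0.001,"tz": 0,"claw": 0},
    {"rx": 0,"ry": 0,"rz": 0,"tx": 0,"ty": -0.001,"tz": 0,"claw": 0},
    {"rx": 0,"ry": 0,"rz": 0,"tx": 0,"ty": 0,"tz": 0,"claw": 0}
  ]
}}

```text
time: 10.4
tcp_pos: [628.1, -33.7, 15.3]
eef_rot: [1.0, 0.023, 0.0, -0.0]
contact_force: [-1.0, -3.1, -0.8]
opening: -0.005
finger_force: 1.5
```

Emit:
{"name": "carry_out", "arguments": {
  "increments": [
    {"rx": 0,"ry": 0,"rz": 0,"tx": 0,"ty": -0.001,"tz": 0,"claw": 0},
    {"rx": 0,"ry": 0,"rz": 0,"tx": 0,"ty": -0.001,"tz": 0,"claw": 0},
    {"rx": 0,"ry": 0,"rz": 0,"tx": 0,"ty": -0.001,"tz": 0,"claw": 0},
    {"rx": 0,"ry": 0,"rz": 0,"tx": 0,"ty": 0,"tz": 0,"claw": 0}
  ]
}}

```text
time: 10.8
tcp_pos: [628.1, -32.1, 15.4]
eef_rot: [1.0, 0.023, 0.0, 0.001]
contact_force: [-1.4, -8.1, -2.4]
opening: 0.003
finger_force: 4.0
```

Emit:
{"name": "carry_out", "arguments": {
  "increments": [
    {"rx": 0,"ry": 0,"rz": 0,"tx": 0,"ty": -0.001,"tz": 0,"claw": 0},
    {"rx": 0,"ry": 0,"rz": 0,"tx": 0,"ty": -0.001,"tz": 0,"claw": 0},
    {"rx": 0,"ry": 0,"rz": 0,"tx": 0,"ty": 0,"tz": 0,"claw": 0}
  ]
}}

```text
time: 11.1
tcp_pos: [628.1, -32.0, 15.4]
eef_rot: [1.0, 0.023, 0.0, 0.002]
contact_force: [-2.2, -14.2, -4.2]
opening: -0.0
finger_force: 7.1
```

Seated: 14 N with no motion. I'll back off and look from near.

Emit:
{"name": "carry_out", "arguments": {
  "increments": [
    {"rx": 0,"ry": 0,"rz": 0,"tx": 0,"ty": 0.01,"tz": 0,"claw": 0},
    {"rx": 0,"ry": 0,"rz": 0,"tx": 0,"ty": 0.02,"tz": 0,"claw": 0},
    {"rx": 0,"ry": 0,"rz": 0,"tx": 0,"ty": 0,"tz": -0.04,"claw": 0},
    {"rx": 0,"ry": 0,"rz": 0,"tx": 0,"ty": 0,"tz": -0.04,"claw": 0},
    {"rx": 0,"ry": 0,"rz": 0,"tx": 0,"ty": 0,"tz": -0.04,"claw": 0},
    {"rx": 0,"ry": 0,"rz": 0,"tx": -0.03,"ty": -0.03,"tz": -0.02,"claw": 0.7},
    {"rx": 0,"ry": 0,"rz": 0,"tx": -0.03,"ty": -0.03,"tz": -0.02,"claw": 0.7},
    {"rx": 0,"ry": 0,"rz": 0,"tx": -0.03,"ty": -0.03,"tz": -0.02,"claw": 0.7},
    {"rx": 0,"ry": 0,"rz": 0,"tx": -0.03,"ty": -0.03,"tz": -0.02,"claw": 0.7},
    {"rx": 0,"ry": 0,"rz": 0,"tx": -0.03,"ty": -0.03,"tz": -0.02,"claw": 0.7},
    {"rx": 0,"ry": 0,"rz": 0,"tx": 0,"ty": 0,"tz": 0,"claw": 0.7}
  ]
}}

```text
time: 12.2
tcp_pos: [470.7, 88.0, 239.0]
eef_rot: [1.0, 0.025, 0.003, -0.001]
contact_force: [0.9, -1.4, -0.5]
opening: 0.699
finger_force: 0.0
```

```bash
python3 -c "
from h import *
im=look();w,m=wrist('pics/w5.png');np.save('w5.npy',m,allow_pickle=True)"
```

```text
t 12.2 tcp jig [-200.7  -81.4] 239.0 F [ 0.9 -1.4 -0.5]
dark jig [-287.5 -221.6] [ 55. 108.] 31.0
dark jig [-42.9 -83.7] [ 88. 166.] 0.1
red jig [ -38.5 -183.1] [ 27. 102.] 89.1
```

View pics/w5.png

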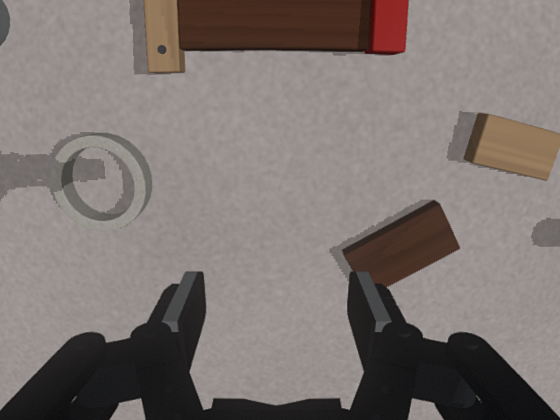

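The wrist view shows the board snug between the end stop (column 180) and the red tail (column 370), with no visible gaps. The top camera puts it at about (-43, -84) mm, turned 0.1°, so I'll hand in.

```bash
python3 -c "
from h import *
print(ctrl.sign_off())"
```

```text
the job is handed in; nothing more can be done
None
```

I pushed the board flush into the jig's corner and trapped it with the red tail stop, then handed the job in at about 12 s; the judge's verdict was not shown, but my last measurement put the board at about (-43, -84) mm in the jig frame, turned 0.1°.

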